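# Feed the bur rack past the spring gate

## Task

Feed the bur rack along the chute until it is fully home against the stop at the far end. The gate springs shut by itself, so with a fingertip swing it out of the way and hold it open while you push the rack past, keeping the rack and the gate from ever touching. When the rack is home, take the hand away so that the gate closes behind it; only push things, do not lift the rack, and leave the plaster model, the wax pot and the amber bottle where they are.

Things in the scene. Friction and masses are not known exactly. Their poses are not given: they have to be found in the camera images.
- chute: Aluminium feed chute fixed on the bench, base 370 x 84 mm, its floor 4 mm over the bench. Origin on the bench under the channel's middle line, at the gate's tongue; +x is the feed direction (mouth at x = -230 mm), +y the gate's side. Side walls: inner faces at y = +-30 mm, 5 mm thick, tops only 14 mm over the bench; the +y wall has a 20 mm gap at x = 0 for the tongue.
- end_stop (a point): Middle of the end stop's face, at x = 125, y = 0 mm of the chute, 20 mm over the bench. The stop is a plate 66 mm wide, its top 34 mm over the bench. The rack's front end rests on it when home.
- gate: Steel spring gate. Origin on the bench at its upright hinge axis: x = 150, y = 45 mm of the chute, pin 70 mm tall. A straight flat rail, 26 to 60 mm over the bench, runs along the gate's own -x to its tip, inner face (to the chute) at its y = -11 mm. Shut, its axes are parallel to the chute's; pushing the inner face to the chute's +y opens it, clockwise from above, to 0.36 rad at most.
- gate_tongue (a point): End of the gate's stop tongue, below the rail, 8 mm long in x, 6 to 17 mm over the bench. Shut, it is at x = 0, y = +16 mm of the chute and blocks the rack, which cannot force it; it is clear of the channel from about 0.10 rad on. A damped spring shuts the gate with 0.35 (shut) to 0.53 N m (wide open): 1 to 5 N at a fingertip on the rail.
- gate_tip (a point): Point on the rail's inner face at its rolled upstream tip, 43 mm over the bench, 340 mm from the hinge; shut, it is at x = -190, y = +34 mm of the chute. The whole inner face from here to the hinge is flat and can be slid along by a fingertip.
- rack: Loose grey bur rack, 90 (x, along the chute) x 56 x 50 mm high, 0.2 to 0.4 kg: a block with 15 burs standing in it and a flat upright plate, 50 mm high, across each end. Origin at the centre of its underside. It starts in the chute with its front 12 to 55 mm short of the tongue; home, its centre is at x = +80 mm of the chute, its rear end 31 mm past the tongue.
- model_buff: Loose buff plaster jaw model, 65 x 77 x 55 mm, bystander beyond the chute's -y side. Origin at the centre of its underside.
- wax_puck: Loose round clear pot of pink wax, 51 mm wide, 21 mm high, bystander beyond the chute's -y side, upstream. Origin at the centre of its underside.
- amber_bottle: Loose amber glass bottle with white cap, 42 mm wide, 91 mm high, bystander past the chute's end stop. Origin at the centre of its underside.
Not all that is in view belongs to the job. What is shaped like the rack but purple is not meant.

How it is judged:
By the outcome, as a careful person would: the job done as asked, in the order asked, and still so for the second after the job is handed in, with the robot touching nothing.
It also fails if it takes over 45 s, if anything falls off the work surface, if the arm or the gripper's body presses on something with over 40 N, if the wrist force passes 120 N, or if a joint passes its speed limit or range.

## Robot

A 6-joint arm with a two-finger parallel gripper is mounted at the origin on a cart in front of the work surface, level with it; the furniture and walls round the work are solid. World frame = base frame: x ahead of the robot, y to its left, z up, the work surface at z = 0. Lengths are in m, angles in degrees, forces in N, time in s.
With the tool pointing down it reaches from about 0.35 to 0.875 m from the base axis. Payload 4.2 kg.
Tool frame: the origin (TCP) lies midway between the tips of the shut fingers; the grasp point (between the pads) lies 19 mm behind it; z points along the fingers, y is the line along which they close (so a half turn about z gives the same grasp; the last joint's range is limited). The gripper opens to 87 mm and grips with 3 to 60 N. Pads are 19 mm wide; open, the fingers measure 117 mm over their backs; the gripper's body (75 mm by 190 mm) begins 51 mm behind the grasp point.
Start: joints at [-48.667, 22.042, 0.453, 0, -68.411, -14.817], TCP at [0.279, -0.559, 0.183] pointing down, gripper open.
Joint ranges: [-179.83, 179.83], [-69.29, 118.12], [-61.27, 80.66], [-181.25, 117.63], [-171.15, -9.14], [-177.46, 177.46]. Speed limits (degrees/s): [159.86, 159.86, 180, 180, 180, 180].

## Interface

Orientations are given as [roll, pitch, yaw] about the fixed x, y, z axes, in that order (R = Rz(yaw) Ry(pitch) Rx(roll)).
In Python, from workcell import env gives the robot as it stands. The module is installed in compiled form; this text tells all that it offers. Calls block until the motion is done:
- env.goto(position, orientation): joint-space move of the TCP to a pose.
- env.move_straight(position, rotation=None, rate=0.15, force_limit=None): straight line of the TCP; rotation=None keeps the orientation; rate is the mean speed in m/s. With force_limit (N) it stops when the force on the tool has changed by that much, and returns True; else False.
- env.set_joints(angles): joint-space move.
- env.gripper_to(opening, grasp_force=None): opening from 0.0 (shut) to 1.0 (fully open); grasp_force is the grip in N (None keeps the last); returns when the fingers have stopped.
- env.dwell(seconds).
- env.inverse_kinematics(position, orientation): joint angles nearest the present ones, or None.
- env.read_state(): the state.
- env.grab_frame(name): name is "side" or "top"; returns a dict with "image" (420x560x3 uint8, blue, green, red), "fx", "fy", "cx", "cy" (pixels), "D" ([k1, k2, p1, p2, k3] as OpenCV has them; the pictures are not rectified), "position" and "orientation" of the camera in the world. Camera axes: x right, y up, looking along -z (the intrinsics and any distortion apply to the point x, -y, -z); pixel columns grow to the right and rows downward; lengths in m; the calibration is good to about 2 mm. A picture is of the moment at which its call begins. There is no depth.
A pose or a line that the arm cannot do raises env.Unreachable and nothing moves.
- env.close_job(): hands the job in; it is judged then, once.
Trained networks look in a picture, given as the dict that the camera call returned (one of the last four; its "shot" number tells which), for a name from the list of things; names that differ only in an ending like _2 or _b are one class to them, and where a whole thing is asked for, a point or a joint stands for the part that bears it (a point fixed in the world has none). Each returns a list of dicts, best first, with "score" (0 to 1); they miss things now and then, are a little off and sometimes report something else, mostly with a low value. They report only what shows in the picture. A call takes as long as a camera call. They do not tell look-alikes from the thing itself.
- env.search_frame(picture, thing): "xyz" ([x, y, z] in m, in world coordinates, good to about 4 mm: the middle of the surface that is visible of it).
- env.trace(picture, thing): "mask" (420x560 bool, what is visible of it).
The state is a dict: "clock": time; "joint_positions": joint angles; "qvel": joint speeds; "joint_torque": joint torques, N m; "position": TCP position; "tool_rot": TCP orientation; "force": force on the tool from outside, world axes, zero at the start; "wrist_torque": the same for the moment, N m; "opening": opening from 0.0 (shut) to 1.0 (fully open); "finger_force": force on a finger pad.
Only numpy, scipy, OpenCV 4.12 (cv2) and the standard library are available. Lean on these libraries where they do the work, as an engineer would, in place of code of your own. Each camera call takes 0.05 s, during which the arm holds its last target. There are 200 camera calls.

## Working session

There is one attempt and no reset: what is moved stays moved. The work goes in short steps, each a Python script; the robot and the scene stay as the last script left them, time stands still between calls to the robot, and variables do not carry over. Pictures are saved under pics/ and viewed, at most 10 in all, crops included, and the job is handed in when it is done.

```bash
mkdir -p pics
cat > h.py <<'E'
import numpy as np,cv2
from scipy.spatial.transform import Rotation as R
from workcell import env
def Rc(f):
    o=np.array(f["orientation"],float)
    return o if o.shape==(3,3) else R.from_euler('xyz',o,degrees=True).as_matrix()
def K(f): return np.array([[f["fx"],0,f["cx"]],[0,f["fy"],f["cy"]],[0,0,1.]])
def proj(f,P):
    p=(np.atleast_2d(P)-np.array(f["position"]))@Rc(f)*[1,-1,-1]
    return cv2.projectPoints(p,np.zeros(3),np.zeros(3),K(f),np.array(f["D"],float))[0].reshape(-1,2)
def back(f,uv,z):
    n=cv2.undistortPoints(np.array(uv,float).reshape(-1,1,2),K(f),np.array(f["D"],float)).reshape(-1,2)
    d=np.c_[n[:,0],-n[:,1],-np.ones(len(n))]@Rc(f).T
    c=np.array(f["position"]); return c+d*((z-c[2])/d[:,2])[:,None]
E
python3 - <<'E'
from h import *
np.set_printoptions(precision=4,suppress=True)
print(env.read_state())
for n in("top","side"):
    f=env.grab_frame(n); cv2.imwrite(f"pics/{n}0.png",f["image"])
    print(n,f["position"],f["orientation"],f["fx"],f["D"])
    for t in["chute","end_stop","gate","gate_tongue","gate_tip","rack","model_buff","wax_puck","amber_bottle"]:
        r=env.search_frame(f,t)
        print(t,[(np.round(d["xyz"],4),round(d["score"],2),proj(f,d["xyz"]).round()[0]) for d in r[:3]])
E
```

```text
{'clock': 0.0, 'joint_positions': array([-48.6685,  22.0903,   0.3806,  -0.029 , -68.4125, -14.816 ]), 'qvel': array([-0.0288, -0.0382, -0.0726,  0.0308, -0.0511, -0.0103]), 'joint_torque': array([ -0.0003, -39.0667,  18.7405,   4.2198,   0.011 ,  -0.0002]), 'position': array([ 0.2787, -0.5586,  0.1816]), 'tool_rot': array([ 179.8749,   -0.0052, -153.4952]), 'force': array([ 0.7676, -0.1907,  1.0986]), 'wrist_torque': array([ 0.0289, -0.0075, -0.0196]), 'finger_force': 0.0, 'opening': 0.9997932777880952}
top [ 0.4639 -0.0134  1.1402] [  5.6162   0.6236 -88.545 ] 493.81833128955634 [-0.1281  0.      0.      0.      0.    ]
chute [(array([ 0.5037, -0.0941,  0.0054]), 0.62, array([321., 238.]))]
end_stop [(array([ 0.5058, -0.0887,  0.0046]), 0.83, array([319., 237.]))]
gate [(array([ 0.4811, -0.0851,  0.0618]), 0.82, array([319., 247.]))]
gate_tongue [(array([ 0.4792, -0.0908,  0.0585]), 0.98, array([321., 248.]))]
gate_tip [(array([ 0.4756, -0.0883,  0.0587]), 0.92, array([320., 250.])), (array([ 0.6171, -0.0938,  0.0415]), 0.39, array([323., 186.]))]
rack [(array([ 0.5081, -0.1579,  0
[... 803 characters left out ...]
 0.4742, -0.0655,  0.0463]), 0.97, array([332., 202.]))]
gate_tongue [(array([ 0.4756, -0.0639,  0.0487]), 0.59, array([331., 201.]))]
gate_tip [(array([ 0.4767, -0.0673,  0.0468]), 0.88, array([331., 201.]))]
rack [(array([0.4059, 0.1789, 0.0181]), 0.96, array([323., 308.])), (array([ 0.5057, -0.1439,  0.0441]), 0.78, array([329., 179.])), (array([ 0.4748, -0.0651,  0.0473]), 0.71, array([332., 201.]))]
model_buff [(array([ 0.6101, -0.0795,  0.0351]), 0.92, array([270., 188.]))]
wax_puck [(array([ 0.621 , -0.2117,  0.0126]), 0.55, array([289., 166.])), (array([ 0.6085, -0.0786,  0.0326]), 0.42, array([270., 190.]))]
amber_bottle [(array([0.5853, 0.0962, 0.0567]), 0.55, array([241., 231.]))]
```

Run:
```python
import cv2
a=cv2.imread("pics/top0.png")
c=a[140:320,190:430]; cv2.imwrite("pics/topc.png",cv2.resize(c,None,fx=3.33,fy=3.33,interpolation=cv2.INTER_CUBIC)[:600,:800])
```

```text
(no output)
```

View pics/topc.png

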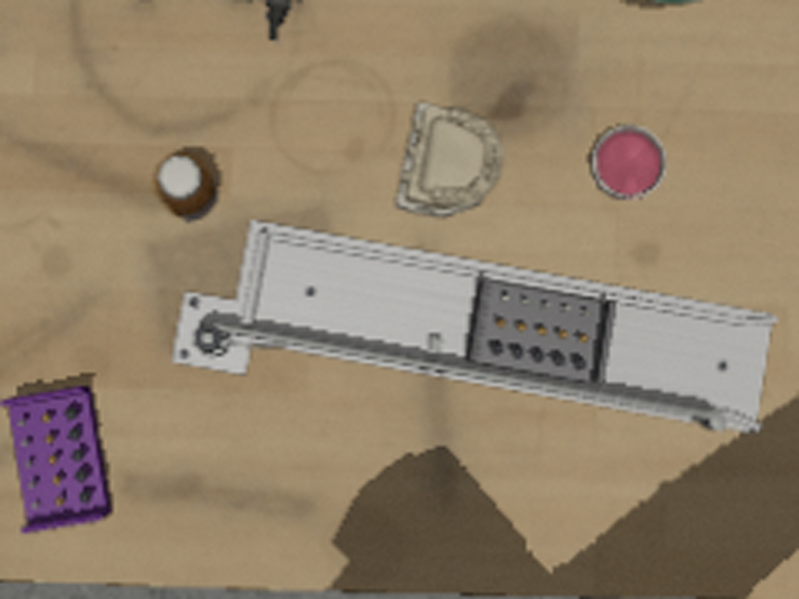

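View pics/side0.png

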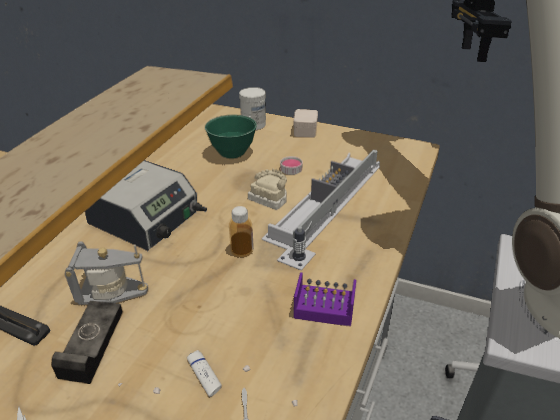

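View pics/top0.png

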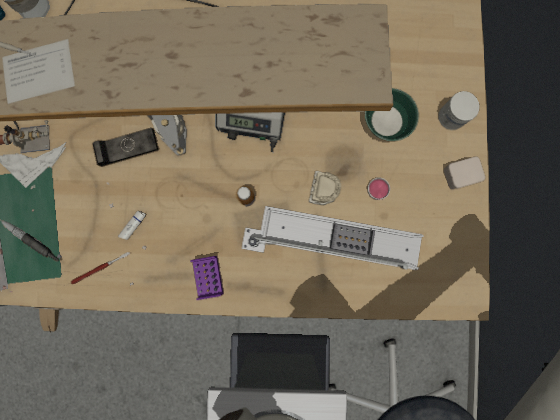

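Top view: grey rack sits in the chute at about (350,236). The look-alikes are the purple rack at (209,280), which is the decoy, and a false hit on the gate rail at (320,250). I choose the grey one in the chute. The mouth is on the right (world −y), the stop on the left, and the hinge at about (254,240). The gate side faces the robot.

```bash
cat >> h.py <<'E'
def T(p,x,y,z): # chute mm -> world; p=(x,y,yaw)
    c,s=np.cos(p[2]),np.sin(p[2]); x,y,z=[np.asarray(v,float)/1e3 for v in(x,y,z)]
    return np.stack(np.broadcast_arrays(p[0]+c*x-s*y,p[1]+s*x+c*y,z),-1)
E
python3 - <<'E'
from h import *
from scipy.optimize import least_squares
np.set_printoptions(precision=4,suppress=True)
f=env.grab_frame("top");g=env.grab_frame("side")
px=np.array([[257,220],[775,318],[755,429],[212,335]])/3.333+[190,140]-.35
M=np.array([[140,-42,4],[-230,-42,4],[-230,42,4],[150,45,70]])
r=least_squares(lambda p:(proj(f,T(p,*M.T))-px).ravel(),[.5,-.1,1.4]); p=r.x
print(p,np.degrees(p[2]),r.fun.reshape(-1,2)); np.save("p.npy",p)
m=env.trace(f,"rack");
for d in m[:2]:
    ys,xs=np.nonzero(d["mask"]); print(d["score"],xs.mean(),ys.mean(),len(xs))
# rack top plate edges clicked: front bar left edge, rear bar right edge, z=50
q=np.array([[482,274],[470,358],[611,299],[599,381]])/3.333+[190,140]-.35
w=back(f,q,.05); c,s=np.cos(p[2]),np.sin(p[2]); d=w[:,:2]-p[:2]
print("rack top corners chute mm",1e3*np.c_[d@[c,s],d@[-s,c]])
def draw(f,n,off,sz,k):
    a=cv2.resize(f["image"][off[1]:off[1]+sz[1],off[0]:off[0]+sz[0]],None,fx=k,fy=k,interpolation=cv2.INTER_CUBIC)
    def L(P,col):
        u=((proj(f,T(p,*np.array(P,float).T))-off+.5)*k).astype(int); cv2.polylines(a,[u.reshape(-1,1,2)],False,col,1)
    b=lambda x0,x1,y,z:[[x0,-y,z],[x1,-y,z],[x1,y,z],[x0,y,z],[x0,-y,z]]
    L(b(-230,140,42,4),(0,0,255)); L([[125,-33,34],[125,33,34]],(255,0,0)); L([[150,45,0],[150,45,70]],(0,255,0)); L([[-190,34,60],[150,34,60]],(0,255,255)); L([[-4,16,17],[4,16,17]],(255,0,255)); L([[-230,-30,14],[125,-30,14]],(0,255,0))
    cv2.imwrite(n,a)
draw(f,"pics/ov_t.png",np.array([190,140]),(240,180),3.33); draw(g,"pics/ov_s.png",np.array([220,130]),(180,150),4)
E
```

```text
[ 0.5123 -0.097   1.4116] 80.87989327972193 [[-0.8559 -0.6768]
 [ 0.6494 -1.0933]
 [ 0.8295  1.4491]
 [-0.5546  0.2526]]
0.86 351.51100917431194 239.25412844036697 1090
0.68 207.63972736124634 277.0944498539435 1027
rack top corners chute mm [[ -18.3454  -28.5576]
 [ -20.2448   27.6685]
 [-105.7811  -27.7798]
 [-107.09     27.1932]]
```

View pics/ov_t.png

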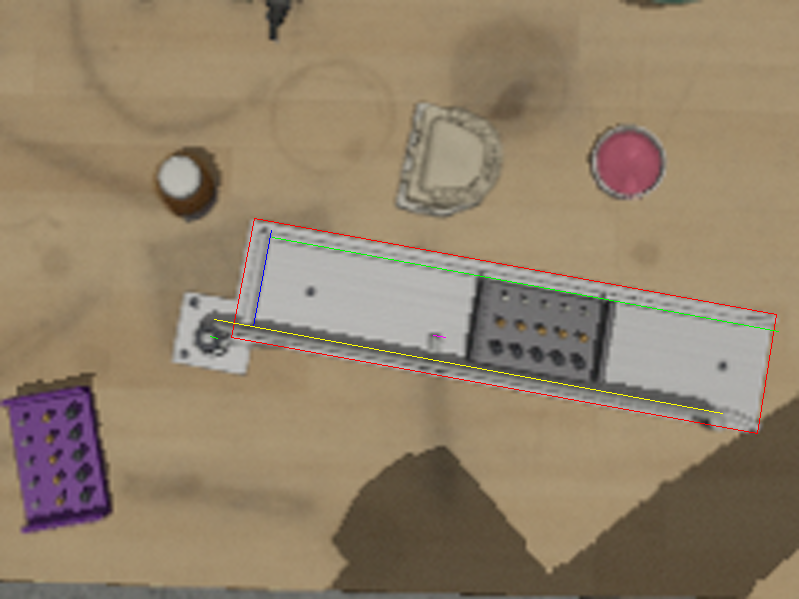

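View pics/ov_s.png

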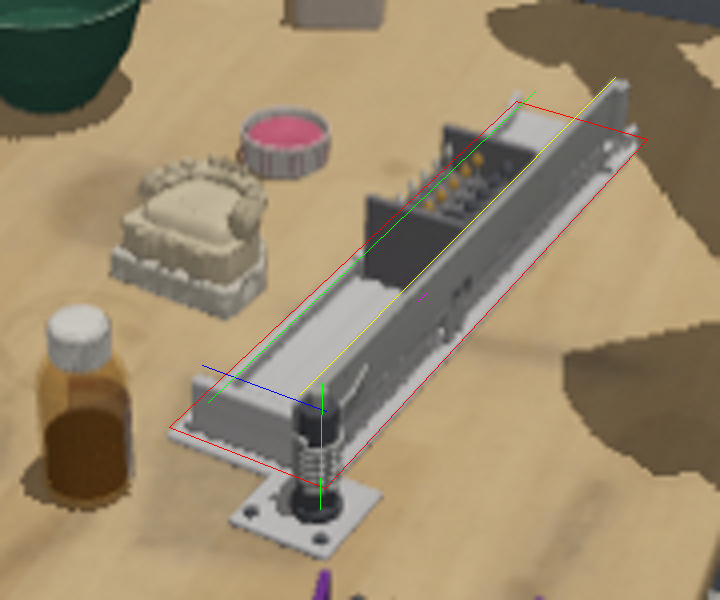

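The fit is good to about 2 mm: rack rear at x = −107 mm, front at −18 mm, gate shut. Plan: the hand spans across the chute, the back of one finger opens the rail and the other finger pushes the rack's rear.

```bash
cat >> h.py <<'E'
p=np.load("p.npy"); yaw=np.degrees(p[2])-180; O=[180,0,yaw]
def A(x,y,z): return T(p,x,y,z) # TCP target in chute mm
def where():
    s=env.read_state(); d=s["position"][:2]-p[:2]; c,n=np.cos(p[2]),np.sin(p[2])
    return np.round([*(1e3*d@np.array([[c,-n],[n,c]])),1e3*s["position"][2]],1),np.round(s["force"]@T((0,0,p[2]),*(1e3*np.eye(3))).T,1) if 0 else np.round(s["force"],1),round(s["clock"],2),s["opening"]
E
python3 - <<'E'
from h import *
env.gripper_to(0.55)
env.goto(A(-137,-14,150),O); print(where())
print(env.move_straight(A(-137,-14,24),force_limit=10),where())
f=env.grab_frame("side"); a=cv2.resize(f["image"][100:250,240:420],None,fx=4,fy=4); cv2.imwrite("pics/s1.png",a)
E
```

```text
(array([-137.8,  -13.9,  150.1]), array([ 0. ,  0.6, -0. ]), 3.55, 0.5499874250667902)
False (array([-137.3,  -14.8,   24.8]), array([ 0.3,  0.9, -0.3]), 4.54, 0.5508866540339359)
```

View pics/s1.png

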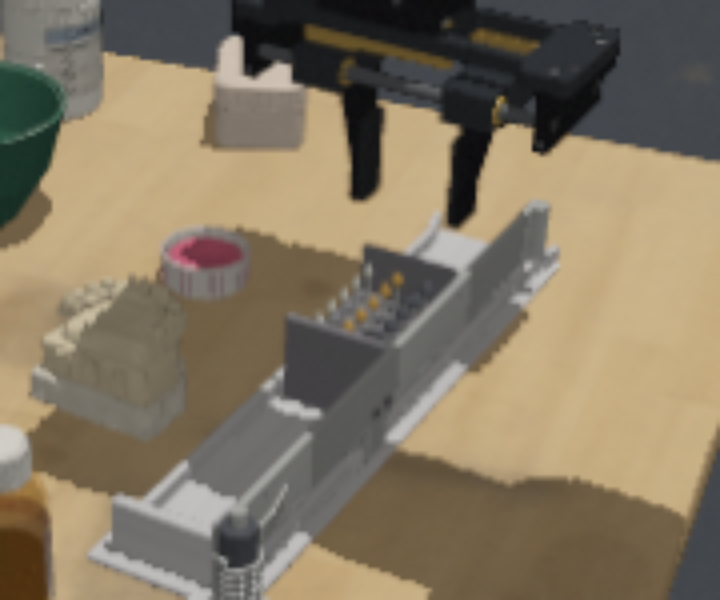

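The hand is above the channel behind the rack, with fingertips at about (332,149) and (355,155) full-frame. They look higher than the commanded z, so I'll check by projection.

Run:
```python
from h import *
f=env.grab_frame("side"); print(where())
for z in(24,60,90,150): print(z,(proj(f,A(-137,[-14+31,-14-31],z))-[240,100])*4)
a=cv2.resize(f["image"][100:250,240:420],None,fx=4,fy=4); cv2.imwrite("pics/s2.png",a)
```

```text
(array([-137.2,  -14.9,   25.1]), array([-0.2,  0.1,  1. ]), 4.64, 0.5524044408145193)
24 [[460.55776797 284.96320479]
 [359.59962969 254.82967209]]
60 [[465.55761859 227.02982614]
 [362.71948488 197.69136093]]
90 [[469.78558003 177.22772695]
 [365.35515217 148.62401653]]
150 [[478.3891647   73.37481921]
 [370.71159233  46.45017697]]
```

View pics/s2.png

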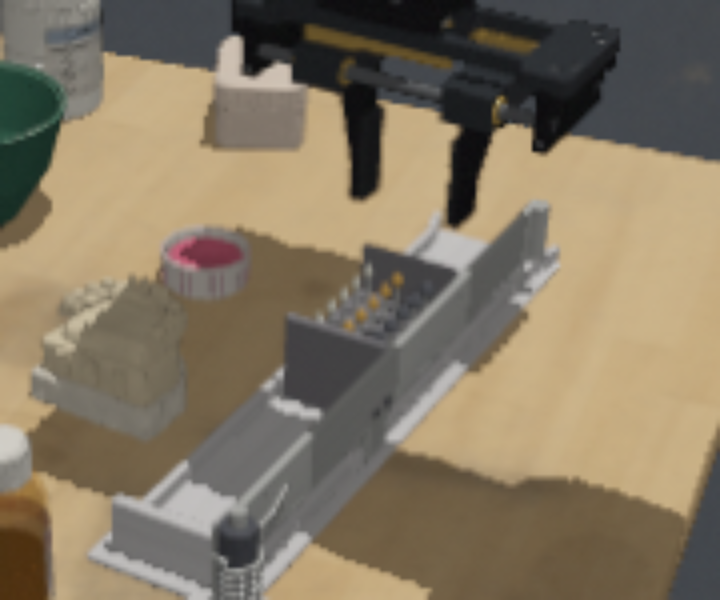

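Run:
```python
from h import *
f=env.grab_frame("side")
t=np.array([.2787,-.5586,0]);d=R.from_euler('xyz',[180,0,-153.5],degrees=True).apply([0,1,0])*.051
for z in(.16,.183,.21,.23): print(z,proj(f,[t+d+[0,0,z],t-d+[0,0,z]]).round(1).tolist())
g=env.grab_frame("top"); 
print("proj now top",[((proj(g,A(-137,[-14+31,-14-31],z))-[330,190])*6).round().tolist() for z in(24,63)])
cv2.imwrite("pics/t2.png",cv2.resize(g["image"][190:290,330:460],None,fx=6,fy=6))
```

```text
0.16 [[477.7, 85.9], [462.6, 71.2]]
0.183 [[479.4, 76.9], [463.9, 62.7]]
0.21 [[481.3, 66.2], [465.6, 52.6]]
0.23 [[482.7, 58.1], [466.8, 45.0]]
proj now top [[[307.0, 371.0], [334.0, 210.0]], [[327.0, 371.0], [355.0, 203.0]]]
```

View pics/t2.png

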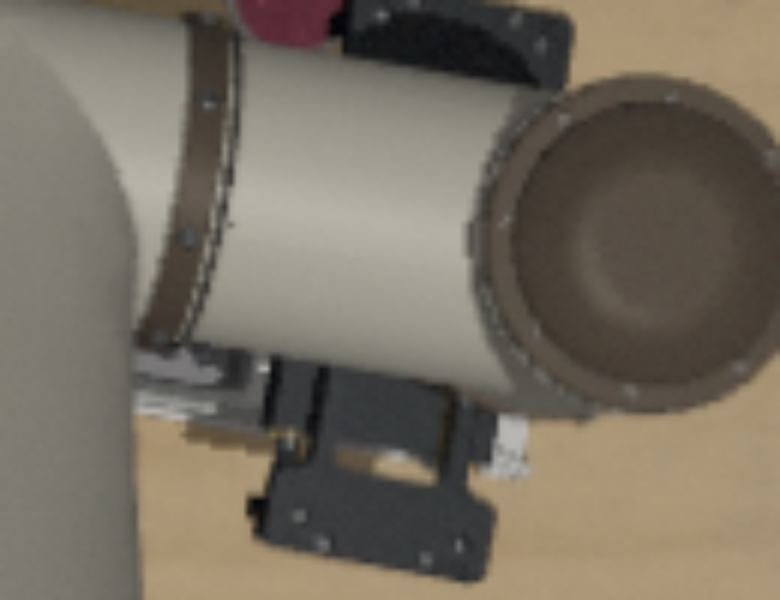

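Both the start picture and this one put the fingertips about 40 mm above the reported TCP. I'll check with a gentle touch on the chute floor (known z = 4 mm).

Run:
```python
from h import *
try:
    print(env.move_straight(A(-137,-14,-45),rate=.03,force_limit=5),where())
    f=env.grab_frame("side"); a=cv2.resize(f["image"][100:250,240:420],None,fx=4,fy=4); cv2.imwrite("pics/s3.png",a)
except Exception as e: print(repr(e),where())
```

```text
True (array([-137. ,  -14. ,  -35.4]), array([-0.8,  0.3,  3.4]), 6.49, 0.5520216860151449)
```

The floor was touched at a reading of −35.4, which confirms the tips are 39.5 mm higher than reported. I'll correct z by that, then open the gate.

Run:
```python
from h import *
Z=-15.5
env.move_straight(A(-137,-14,Z),rate=.06); f0=env.read_state()["force"]
env.move_straight(A(-137,42.5,Z),rate=.04); print(where(),env.read_state()["force"]-f0)
f=env.grab_frame("side"); a=cv2.resize(f["image"][100:250,240:420],None,fx=4,fy=4)
th=.17
c,s=np.cos(th),np.sin(th)
P=[[150-c*l-s*11*1, 45+s*l-c*11,60] for l in(340,0)]
u=((proj(f,A(*np.array(P).T))-[240,100]+.5)*4).astype(int); cv2.line(a,u[0].tolist(),u[1].tolist(),(0,255,255),1)
cv2.imwrite("pics/s4.png",a)
```

```text
(array([-137. ,   42.2,  -15.5]), array([2. , 0.9, 0.5]), 8.6, 0.5483794895295326) [2.8449248  0.72308992 0.47945306]
```

View pics/s4.png

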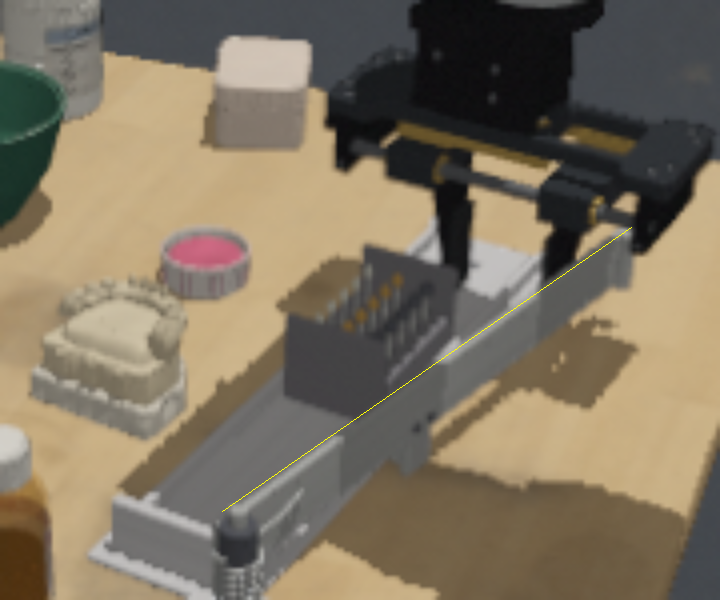

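Gate is held open at about 0.16 rad by the fingertip at (560,265), inside the rail. The other finger is behind the rack. Now push.

Run:
```python
from h import *
Z=-15.5
print(env.move_straight(A(-60,33.5,Z),rate=.05,force_limit=12),where())
print(env.move_straight(A(12,25.5,Z),rate=.05,force_limit=12),where())
print(env.move_straight(A(40,23,Z),rate=.025,force_limit=8),where())
f=env.grab_frame("side")
for n in("top","side"):
    f=env.grab_frame(n); cv2.imwrite(f"pics/e_{n}.png",f["image"])
    for d in env.search_frame(f,"rack")[:3]:
        q=np.array(d["xyz"])[:2]-p[:2]; c,s=np.cos(p[2]),np.sin(p[2]); print(n,round(d["score"],2),(1e3*np.array([q@[c,s],q@[-s,c],d["xyz"][2]])).round(1))
```

```text
False (array([-59.9,  32.8, -15.4]), array([ 0.9, -2.5, -0.1]), 10.35, 0.5471926254859006)
False (array([ 12.2,  25.1, -15.4]), array([ 2.2, -4.3, -0. ]), 11.95, 0.5485370632184254)
True (array([ 27.6,  24. , -15.4]), array([ 1.7, -2.7,  1.3]), 12.68, 0.5546964002351669)
top 0.72 [109.  -23.1  29.1]
side 0.89 [71.2 -0.2 43.5]
side 0.57 [256.  148.7  20.6]
side 0.43 [35.9 66.6 41.7]
```

Run:
```python
from h import *
Z=-15.5
w=where()[0]
print(env.move_straight(A(w[0]+5,w[1],Z),rate=.015,force_limit=10),where())
env.dwell(.3); w=where(); print(w)
x,y=w[0][:2]
env.move_straight(A(x-25,y+2,Z),rate=.06)      # off the rack, gate still held
env.move_straight(A(x-27,-18,Z),rate=.05); print(where())  # let gate follow shut
env.move_straight(A(x-27,-18,110),rate=.12); env.goto(A(-200,-20,200),O); env.dwell(.5); print(where())
c,s=np.cos(p[2]),np.sin(p[2])
for n in("top","side"):
    f=env.grab_frame(n); cv2.imwrite(f"pics/f_{n}.png",f["image"])
    for t in("rack","gate","model_buff","wax_puck","amber_bottle"):
      for d in env.search_frame(f,t)[:2]:
        q=np.array(d["xyz"])[:2]-p[:2]; print(n,t,round(d["score"],2),(1e3*np.array([q@[c,s],q@[-s,c],d["xyz"][2]])).round(1),np.round(d["xyz"],3))
```

```text
True (array([ 27.5,  23.3, -15.4]), array([ 1.4, -3.4, -0.9]), 13.16, 0.5488004262053846)
(array([ 27.5,  22.8, -15.4]), array([ 2. , -2.8,  1.3]), 13.46, 0.5511614807795788)
(array([  0.4, -17.4, -15.6]), array([0. , 0.7, 0.4]), 15.03, 0.5453796935669297)
(array([-199.6,  -20.1,  199.9]), array([-0.5,  0.6, -0.4]), 17.61, 0.5475733148426681)
top rack 0.82 [84.8 -3.7 27.4] [ 0.529 -0.014  0.027]
top rack 0.61 [238.1 146.1  17.5] [0.406 0.161 0.018]
top gate 0.54 [73.6 37.3 64.4] [ 0.487 -0.018  0.064]
top model_buff 0.82 [  24.2 -103.1   40.1] [ 0.618 -0.089  0.04 ]
top model_buff 0.4 [19.6 10.   6. ] [ 0.506 -0.076  0.006]
top amber_bottle 0.65 [187.3 -49.8  68.4] [0.591 0.08  0.068]
side rack 0.96 [256.4 150.   23.1] [0.405 0.18  0.023]
side rack 0.93 [76.1  0.1 46.5] [ 0.524 -0.022  0.046]
side gate 0.8 [26.6 40.7 48.7] [ 0.476 -0.064  0.049]
side model_buff 0.67 [ 34.9 -91.5  35.3] [ 0.608 -0.077  0.035]
side model_buff 0.17 [76.5  0.9 46.7] [ 0.524 -0.021  0.047]
side wax_puck 0.55 [ -97.3 -123.4   13.3] [ 0.619 -0.213  0.013]
side amber_bottle 0.86 [199.5 -43.2  58.3] [0.587 0.093 0.058]
side amber_bottle 0.56 [22.1 31.7 14.5] [ 0.485 -0.07   0.014]
```

Run:
```python
import cv2,numpy as np
a=cv2.imread("pics/f_top.png")[190:275,240:425]; b=cv2.imread("pics/f_side.png")[140:270,255:390]
a=cv2.resize(a,None,fx=4.3,fy=4.3,interpolation=cv2.INTER_CUBIC)[:, :795]; b=cv2.resize(b[30:],(300,222),interpolation=cv2.INTER_CUBIC)
o=np.zeros((595,796,3),np.uint8); o[:a.shape[0],:a.shape[1]]=a; o[370:592,:300]=b; cv2.imwrite("pics/fin.png",o); print(a.shape)
```

```text
(366, 795, 3)
```

View pics/fin.png

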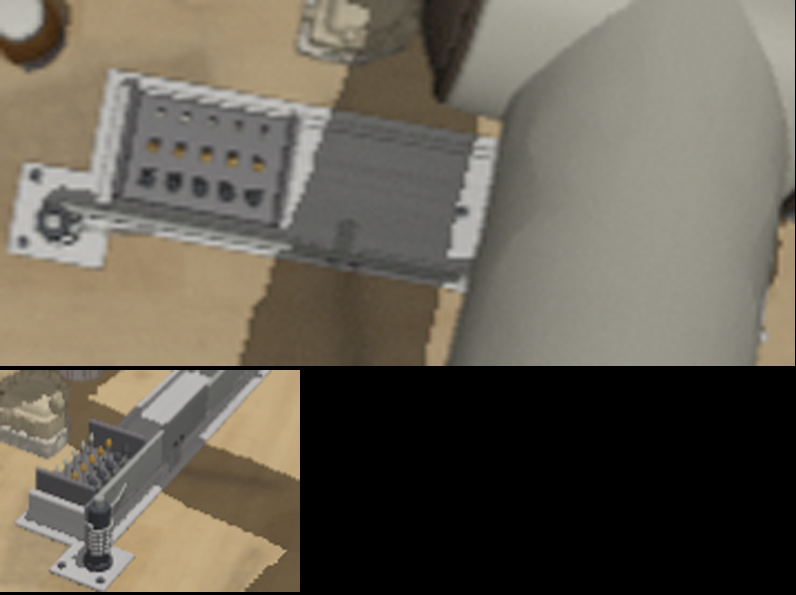

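The rack is flush against the stop at (130,140), the gate is shut behind it with its tongue at (347,232), and the bystanders are unmoved. Handing in.

```bash
python3 -c "
from workcell import env
print(env.close_job())"
```

```text
the job is handed in; nothing more can be done
None
```

The rack is home against the stop, the gate has closed behind it, and the job is handed in at about 18 s; the final pictures show no sign that the plaster model, wax pot or amber bottle moved.

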